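# Find the hidden catch of the pastry-cutter case

### The arm

A 6-joint arm with a two-finger parallel gripper is mounted at the origin on the work surface. World frame = base frame: x ahead of the robot, y to its left, z up, the work surface at z = 0. Lengths are in mm, angles in rad, forces in N, time in s.
With the tool pointing down it reaches from about 275 to 750 mm from the base axis. Payload 10.2 kg.
Tool frame: the origin (TCP) lies on the front face of the gripper's body, between the roots of the fingers; the fingertips stand 73 mm ahead of it and the grasp point (between the pads) lies 54 mm ahead of it; z points along the fingers, y is the direction in which the jaws open and shut (so a half turn about z gives the same grasp; the last joint's range is limited). The gripper opens to 85 mm and grips with 20 to 120 N. Pads are 22 mm wide; open, the fingers measure 114 mm over their backs; the gripper's body (76 mm by 85 mm) begins 54 mm behind the grasp point. The pads swing forward as they close: fully open they stand 13 mm farther back than shut.
Start: joints at [0.941, 0.313, 1.498, -0, 1.331, -0.223], TCP at [207.741, 482.157, 303.894] pointing down, gripper open.
Joint ranges: [-2.94, 2.94], [-0.97, 2.17], [0.19, 2.56], [-1.23, 4.37], [0.02, 3.11], [-2.88, 2.88]. Speed limits (rad/s): [2.39, 2.39, 3.01, 3.14, 3.14, 3.14].

### API

Orientations are given as a unit quaternion [w, x, y, z].
In Python, from rig import ctrl gives the robot as it stands.
- The arm moves only by the tool move_arm, never from a script. Its argument "series" is a list of rows, each a list of 3 entries, a list of its own where there are three numbers: the shift along the tool's x, y, z in mm, then the turn about the tool's z in degrees, then the opening, from 0 (shut) to 1 (fully open). In form: [[[tx, ty, tz], yaw, grip], ...]. A call has 1 to 10 rows; each row is the pose to reach, as a shift and turn from the pose commanded when the call began, along the tool's axes at that moment; what a row does not reach only later rows make up. A row lasts 1/8 s, in which the tool goes at most 62.5 mm and 10.7 degrees, less where a joint would pass 70% of its speed; a pose out of reach is approached as far as the arm can. A call with a gripper value outside its range is refused whole. The fingers move at their own pace and stop on an object; "force" is the grip in N (left out, the last holds). Time passes only in rows, so rows that repeat a pose let the fingers close. It gives the time, the measured TCP pose, the force and the opening at its end, in the units of the state.
- ctrl.sense(): the state, without advancing time (a new reading comes with each control period).
- ctrl.capture(name): name is "scene" or "top" or "wrist"; returns (picture, depth): 420x560x3 uint8, red, green, blue; 420x560 float32, mm along the optical axis (not along the pixel's ray), 0 where there is no reading.
- ctrl.camera_model(name): a dict with "fov_y" (degrees; the focal length in pixels is half the picture's height over the tangent of half this angle, whatever the lens; pixels are square), "cx", "cy" (the principal point, pixels), "dist_coeffs" ([k1, k2, p1, p2, k3] as OpenCV has them; the pictures are not rectified), "rvec" (rotation vector, rad) and "tvec" (3), from world to camera coordinates, as OpenCV has them. Camera axes: x right, y down, z forward; pixel columns grow to the right and rows downward; lengths in mm; the calibration is good to about 2 mm. A picture is of the moment at which its call begins: read the wrist's pose just before it. camera_model takes no time and is no camera call; for the wrist camera it gives the pose at the moment of the call.
- ctrl.finish_job(): hands the job in, once; it reports no verdict.
The state is a dict: "time_s": time; "joints": joint angles; "dq": joint speeds; "tau": joint torques, N m; "eef_pos": TCP position; "ee_rot": TCP orientation; "force": force on the tool from outside, world axes, zero at the start; "wrist_torque": the same for the moment, N m; "grip_width": opening from 0.0 (shut) to 1.0 (fully open).
Only numpy, scipy, OpenCV 4.12 (cv2) and the standard library are available. Lean on these libraries where they do the work, as an engineer would, in place of code of your own. Each camera call takes 0.05 s, during which the arm holds its last target.

### The job

The low steel case on the counter keeps its pastry cutters in a drawer without a handle; the drawer is held by a hidden push catch, a plate set flush in the floor of the groove across the case's top. Feel along the groove with closed fingertips until you find the place that gives, and press it in so that the drawer springs open by itself. Do not touch the drawer, pick nothing up, leave everything standing on and around the case where it is, and finish with the hand clear.

Things in the scene. Friction and masses are not known exactly. Their poses are not given: they have to be found in the camera images.
- case: Low fixed brushed-steel case, 220 mm deep (its x), 400 mm wide (its y), 100 mm high; origin at the centre of its underside on the counter, z up, drawer front on its -x side. Small loose kitchen things up to 40 mm tall stand on its top near the two ends, none in the groove that runs across the top.
- groove_mid (a point): Middle of the groove's floor (not the catch), at x = 0, y = 0, z = 97 mm of the case. The groove runs along the case's y axis: 50 mm wide in x, 180 mm long (y = -90 to +90 mm), flat floor 3 mm below the case's top. The floor is rigid but for the catch.
- catch (a joint): How far the catch is pushed in, m: 0 flush, 0.008 right in; frees the drawer at about 0.006; springs back. It is a plate of the same steel in the groove's floor, 47 mm in x by 56 mm in y, marked only by 2 mm seams at its ends; its centre is at the case's x = 0, anywhere from y = -50 to +50 mm. Gives from 2 to 4 N, right in at 6 to 8 N.
- drawer (a joint): How far the drawer has come out towards the case's -x side, m: 0 shut, 0.06 fully sprung out. Once freed, its own spring drives it out in under a second and keeps it out.
- drawer_front (a point): Middle of the outer face of the drawer's flat front (386 mm wide, 82 mm high), 47 mm above the counter.
- ramekin: Loose white ceramic cup, 64 mm across, 38 mm tall, on the case's top near one end; origin under its centre. Leave alone.
- jar_lid: Loose white plastic lid, 68 mm across, 16 mm tall, on the case's top near one end; origin under its centre. Leave alone.
- cutter: Loose steel ring cutter, 52 mm across, 35 mm tall, on the case's top near one end; origin under its centre. Leave alone.
- mixing_bowl: Loose steel bowl, 220 mm across, 100 mm tall, on the counter; origin under its centre. Leave alone.
- glass_jar: Loose glass jar with a white cap, 84 mm across, 110 mm tall, on the counter; origin under its centre. Leave alone.
- jug: Loose clear plastic jug with a handle, 90 mm across, 120 mm tall, on the counter; origin under its centre. Leave alone.
- prep_bowl: Loose small glass bowl, 100 mm across, 50 mm tall, on the counter; origin under its centre. Leave alone.
- spatula: Loose spatula lying on the counter; origin under its middle. Leave alone.

How it is judged:
By the outcome, as a careful person would: the job done as asked, in the order asked, and still so for the second after the job is handed in, with the robot touching nothing.
It also fails if it takes over 45 s, if anything falls off the work surface, if the arm or the gripper's body presses on something with over 40 N, if the wrist force passes 120 N, or if a joint passes its speed limit or range.

## Working session

There is one attempt and no reset: what is moved stays moved. The work goes in short steps, Python scripts to look and compute and a tool call to move; the robot and the scene stay as the last step left them, time stands still between calls to the robot, and variables do not carry over. Pictures are saved under pics/ and viewed, and the job is handed in when it is done.

Besides the shell and the picture viewer there is one more tool, called after "Request:" as name(argument=value, ...) on one line, values as JSON. move_arm: Moves the arm, as the interface text tells. Its arguments: {"type":"object","properties":{"series":{"type":"array","items":{"type":"array"}},"force":{"type":"number"}},"required":["series"]}

```bash
ls; mkdir -p pics; cat > h.py <<'E'
import numpy as np, cv2
from rig import ctrl
def cam(n):
    m=ctrl.camera_model(n); f=210/np.tan(np.radians(m["fov_y"])/2)
    K=np.array([[f,0,m["cx"]],[0,f,m["cy"]],[0,0,1]]); R=cv2.Rodrigues(np.array(m["rvec"],float))[0]
    return K,np.array(m["dist_coeffs"],float),R,np.array(m["tvec"],float).ravel()
def ray(c,uv,z):
    K,d,R,t=c; p=cv2.undistortPoints(np.array(uv,float).reshape(-1,1,2),K,d).reshape(-1,2)
    D=np.c_[p,np.ones(len(p))]@R; C=-R.T@t
    return C+D*((z-C[2])/D[:,2])[:,None]
def proj(c,P):
    K,d,R,t=c; return cv2.projectPoints(np.array(P,float).reshape(-1,1,3),cv2.Rodrigues(R)[0],t,K,d)[0].reshape(-1,2)
def world(c,depth):
    K,d,R,t=c; h,w=depth.shape; uv=np.stack(np.meshgrid(np.arange(w),np.arange(h)),-1).reshape(-1,1,2).astype(float)
    p=cv2.undistortPoints(uv,K,d).reshape(-1,2); z=depth.reshape(-1,1)
    P=(np.c_[p,np.ones(len(p))]*z-t)@R; P[z[:,0]==0]=np.nan
    return P.reshape(h,w,3)
E
python3 - <<'E'
from h import *
s=ctrl.sense(); print({k:np.round(v,3) for k,v in s.items()})
for n in ["scene","top"]:
    c=cam(n); im,d=ctrl.capture(n); np.savez(f"pics/{n}0.npz",im=im,d=d); cv2.imwrite(f"pics/{n}0.png",im[:,:,::-1]); print(n,-c[2].T@c[3],c[0][0,0])
E
```

```text
pics
{'time_s': np.float64(0.0), 'joints': array([ 0.941,  0.313,  1.498,  0.   ,  1.331, -0.223]), 'dq': array([-0.   , -0.   ,  0.002,  0.001, -0.001,  0.001]), 'tau': array([ 0.0000e+00, -4.1226e+01, -2.5975e+01, -0.0000e+00,  4.0000e-03,
        0.0000e+00]), 'eef_pos': array([207.619, 482.011, 303.321]), 'ee_rot': array([-0.   ,  0.202,  0.979, -0.001]), 'force': array([ 0.205, -0.152, -0.354]), 'wrist_torque': array([ 0.022,  0.034, -0.017]), 'grip_width': np.float64(0.999)}
scene [1268.58690189  303.16743071  674.54132735] 381.3850610576633
top [ 349.97117479  -42.47209722 1218.78275626] 433.9029430946067
```

View pics/scene0.png

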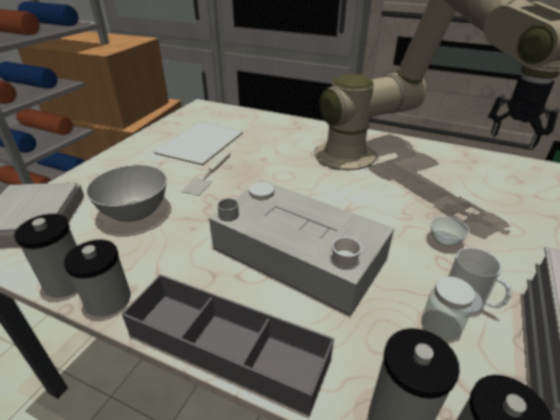

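View pics/top0.png

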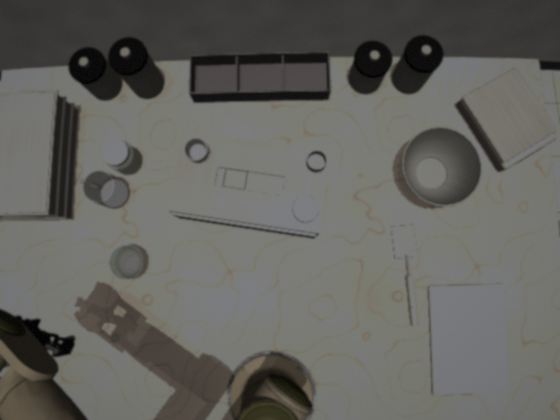

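The top view shows the case around (250,185), with the groove from about (216,170) to (284,192) and a plate outlined near x≈223–247. I'll enlarge this part and fit the case.

```bash
python3 - <<'E'
from h import *
z=np.load("pics/top0.npz"); im,d=z["im"],z["d"]; c=cam("top")
W=world(c,d); P=W.reshape(-1,3)
m=(W[...,2]>88)&(W[...,2]<112); m[:120]=0;m[250:]=0;m[:,:160]=0;m[:,345:]=0
n,l,st,_=cv2.connectedComponentsWithStats(m.astype(np.uint8)); k=1+st[1:,4].argmax(); m=l==k
print(st[k], np.nanmedian(W[m][:,2]))
cn=max(cv2.findContours(m.astype(np.uint8),0,2)[0],key=cv2.contourArea)[:,0]
hp=ray(c,cn,100)[:,:2].astype(np.float32)
r=cv2.minAreaRect(hp); print(r, cv2.boxPoints(r))
z0=np.load("pics/scene0.npz")
cr=im[125:250,160:340]; cr=cv2.resize(cr,None,fx=4.4,fy=4.4,interpolation=cv2.INTER_CUBIC)
cr=cv2.convertScaleAbs(cr,alpha=1.6); cv2.imwrite("pics/topz.png",cr[:,:,::-1])
cr=z0["im"][170:310,200:400]; cr=cv2.resize(cr,None,fx=4,fy=4,interpolation=cv2.INTER_CUBIC);cv2.imwrite("pics/scz.png",cr[:,:,::-1])
E
```

```text
[  168   131   163   106 11621] 101.34350484839338
((573.0252685546875, 46.41416931152344), (400.13427734375, 230.66920471191406), 80.58470153808594) [[ 426.51553 -132.09024]
 [ 654.0773  -169.82529]
 [ 719.53503  224.91858]
 [ 491.97327  262.65363]]
```

View pics/topz.png

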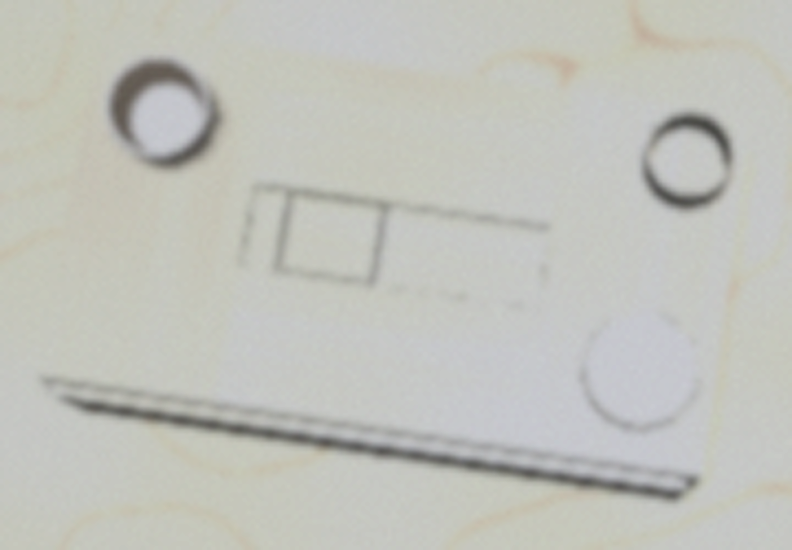

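View pics/scz.png

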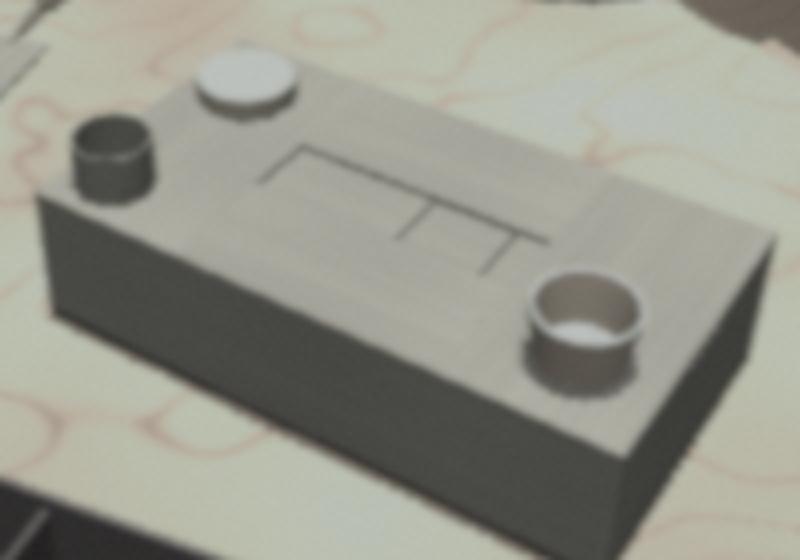

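```bash
python3 - <<'E'
from h import *
c=cam("top")
q=lambda a:(np.array(a,float)+.5)/4.4-.5+[160,125]
g=ray(c,q([[254,185],[549,226],[537,306],[243,266]]),98.5)
p=ray(c,q([[288,190],[386,205],[374,286],[276,272]]),97)
print(g.round(1));print("groove mid",g.mean(0), "sides",np.linalg.norm(np.diff(g,axis=0),axis=1))
print(p.round(1));print("plate mid",p.mean(0),np.linalg.norm(np.diff(p,axis=0),axis=1))
u=(g[0]+g[3]-g[1]-g[2])[:2]; u/=np.linalg.norm(u); print("case y dir",u,np.degrees(np.arctan2(u[1],u[0]))-90)
print("plate y in case",(p.mean(0)-g.mean(0))[:2]@u)
cs=cam("scene"); qs=lambda a:(np.array(a,float)+.5)/4-.5+[200,170]
ps=ray(cs,qs([[433,203],[517,236],[481,273],[397,239]]),97); print("scene plate",ps.round(1),ps.mean(0))
gs=ray(cs,qs([[302,147],[549,243]]),97);print(gs)
s=ctrl.sense()
from scipy.spatial.transform import Rotation as R
w=s["ee_rot"]; r=R.from_quat([w[1],w[2],w[3],w[0]]); print(r.as_matrix().round(3))
T=r.as_matrix()
yc=np.array([u[0],u[1],0]); yt=T[:,1]
print("tool y ang",np.degrees(np.arctan2(yt[1],yt[0])),"x",np.degrees(np.arctan2(T[1,0],T[0,0])))
for name,t in (("plate",p.mean(0)),("mid",g.mean(0))): 
  t=t.copy();t[2]=250; print(name,T.T@(t-s["eef_pos"]))
E
```

```text
[[616.3 131.1  98.5]
 [587.9 -46.4  98.5]
 [539.5 -38.5  98.5]
 [566.7 137.3  98.5]]
groove mid [577.61244791  45.8830559   98.5       ] sides [179.71270536  49.09641676 177.87410012]
[[613.2 110.7  97. ]
 [602.8  51.4  97. ]
 [553.5  58.8  97. ]
 [563.  117.6  97. ]]
plate mid [583.10887468  84.61457555  97.        ] [60.12965467 49.91701175 59.63501265]
case y dir [0.15541832 0.98784875] -8.941058371637638
plate y in case 39.115128552062885
scene plate [[553.   57.7  97. ]
 [562.6 115.8  97. ]
 [604.4 107.5  97. ]
 [595.3  50.7  97. ]] [578.8302474   82.94769623  97.        ]
[[532.15663825 -41.75034329  97.        ]
 [561.03957175 135.47224838  97.        ]]
[[-0.918  0.396 -0.001]
 [ 0.396  0.918 -0.001]
 [ 0.    -0.001 -1.   ]]
tool y ang 66.69174279949775 x 156.69172386113388
plate [-502.08985631 -216.35748308   53.49639324]
mid [-512.36721328 -254.10288902   53.53621986]
```

The top view shows the seams at about (225,168)–(248,172) and (223,187)–(245,190). That puts the plate centre near (582.5, 84), at case y≈+39. The scene view agrees to within 4 mm. I'll move above the groove with the fingers closing, starting on the rigid side at case y≈-20.

Request:
move_arm(series=[[[-20,-10,0],-2,0],[[-70,-37,0],-6,0],[[-125,-66,5],-10,0],[[-180,-95,10],-14.4,0],[[-235,-124,15],-14.4,0],[[-290,-153,20],-14.4,0],[[-345,-182,25],-14.4,0],[[-400,-211,35],-14.4,0],[[-455,-240,45],-14.4,0],[[-500,-264,53],-14.4,0]], force=40)

```text
time_s: 1.35
eef_pos: [563.5, 39.8, 250.1]
ee_rot: [-0.0, 0.078, 0.997, 0.0]
force: [-0.2, 0.5, 0.2]
grip_width: 0.002
```

```bash
cat >> h.py <<'E'
from scipy.spatial.transform import Rotation as Ro
def T():
    s=ctrl.sense(); w=s["ee_rot"]; return s,Ro.from_quat([w[1],w[2],w[3],w[0]]).as_matrix()
E
python3 - <<'E'
from h import *
s,M=T(); print(s["time_s"],s["eef_pos"],s["force"],s["grip_width"],s["joints"]); print(M.round(3),np.degrees(np.arctan2(M[1,1],M[0,1])))
c=cam("wrist"); im,d=ctrl.capture("wrist"); cv2.imwrite("pics/w1.png",im[:,:,::-1]); np.savez("pics/w1.npz",im=im,d=d,**dict(zip("KDRt",c)))
E
```

```text
1.35 [563.46059179  39.80569804 250.13610778] [-0.23352498  0.53380544  0.16723517] 0.001927743321166455 [-1.36852774e-01  4.45132685e-01  1.45261672e+00  2.42539385e-05
  1.24458776e+00 -1.55122335e+00]
[[-0.988  0.156 -0.001]
 [ 0.156  0.988  0.   ]
 [ 0.001  0.    -1.   ]] 81.03701858907495
```

View pics/w1.png

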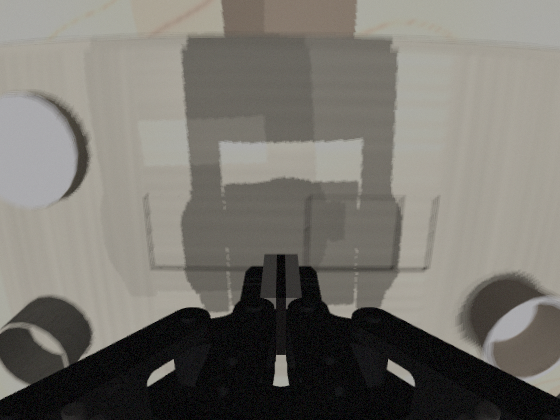

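The wrist view shows the groove between columns 150 and 430, with seams near columns 307 and 404 (rows 195–268). I'll cross-check against the top view's estimate.

```bash
python3 - <<'E'
from h import *
z=np.load("pics/w1.npz"); c=tuple(z[k] for k in "KDRt"); im=z["im"]
s,M=T()
pl=ray(c,[[306,197],[404,197],[402,267],[306,267]],97); gr=ray(c,[[146,195],[437,195],[428,268],[152,268]],98.5)
print(pl.round(1),pl.mean(0)); print(gr.round(1),gr.mean(0))
for t in (pl.mean(0),np.array([582.5,84,97]),gr.mean(0)): print("tool shift",(M.T@(t-s["eef_pos"])).round(1))
cv2.imwrite("pics/w1z.png",cv2.convertScaleAbs(cv2.resize(im[170:290,120:450],None,fx=2.4,fy=2.4,interpolation=2),alpha=1.7)[:,:,::-1])
E
```

```text
[[555.4  57.5  97. ]
 [564.8 117.7  97. ]
 [612.6 113.7  97. ]
 [602.2  51.1  97. ]] [583.75513035  85.00863036  97.        ]
[[538.3 -39.4  98.5]
 [566.3 138.1  98.5]
 [615.5 130.5  98.5]
 [587.  -48.4  98.5]] [576.78385745  45.19128708  98.5       ]
tool shift [ -9.9  52.  151.6]
tool shift [ -8.9  50.8 151.6]
tool shift [ -9.4  11.6 150.2]
```

View pics/w1z.png

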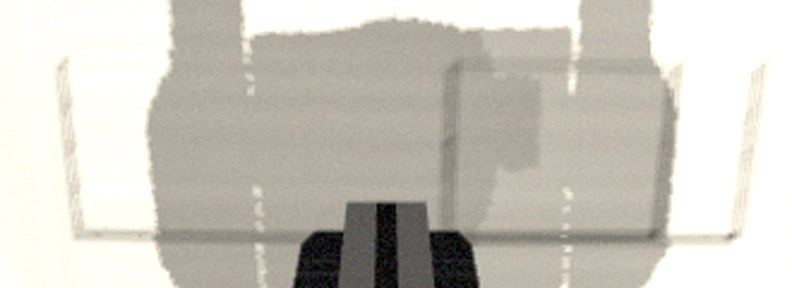

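The views agree to about 1.5 mm, so the aim is about (583, 84.5). First I'll touch the rigid floor lightly, then feel towards the plate.

Request:
move_arm(series=[[[-4,-4,15],0,0],[[-9.4,-8,35],0,0],[[-9.4,-8,55],0,0],[[-9.4,-8,68],0,0],[[-9.4,-8,75],0,0],[[-9.4,-8,77],0,0],[[-9.4,-8,77],0,0],[[-9.4,-8,77],0,0]])

```text
time_s: 2.4
eef_pos: [570.7, 32.5, 174.4]
ee_rot: [0.0, 0.078, 0.997, -0.0]
force: [0.3, 0.4, 0.7]
grip_width: -0.003
```

Request:
move_arm(series=[[[-2,0,1],0,0],[[-4,0,2],0,0],[[-4,0,3],0,0],[[-4,0,3.5],0,0],[[-4,0,3.5],0,0]])

```text
time_s: 3.02
eef_pos: [574.4, 31.9, 170.3]
ee_rot: [-0.0, 0.078, 0.997, -0.0]
force: [0.0, 0.1, 0.6]
grip_width: 0.002
```

Request:
move_arm(series=[[[0,0,0.3],0,0],[[0,0,0.6],0,0],[[0,0,0.6],0,0]])

```text
time_s: 3.4
eef_pos: [574.5, 31.9, 169.8]
ee_rot: [-0.0, 0.078, 0.997, 0.0]
force: [0.4, 0.1, 0.3]
grip_width: 0.001
```

Request:
move_arm(series=[[[0,0,0.3],0,0],[[0,0,0.6],0,0],[[0,0,0.6],0,0]])

```text
time_s: 3.78
eef_pos: [574.5, 31.9, 169.7]
ee_rot: [0.0, 0.078, 0.997, -0.0]
force: [-2.4, 0.7, 4.6]
grip_width: -0.003
```

The floor is rigid here: contact came at TCP z≈169.75 and the force rose to 4.6 N with no give. I'll lift 2.5 mm, go along to the seamed plate, and come down until just before contact.

Request:
move_arm(series=[[[0,0,-2.5],0,0],[[0,10,-2.5],0,0],[[0,25,-2.5],0,0],[[0,40,-2.5],0,0],[[0,53,-2.5],0,0],[[0,53,-2.5],0,0],[[0,53,-1],0,0],[[0,53,0],0,0],[[0,53,0.5],0,0],[[0,53,0.5],0,0]])

```text
time_s: 5.03
eef_pos: [582.7, 84.0, 168.9]
ee_rot: [0.0, 0.078, 0.997, -0.0]
force: [-1.0, -1.1, 2.9]
grip_width: 0.001
```

At the plate the tip is already 0.85 mm below floor level at only 2.9 N, so this is the place that gives. I'll press on in small steps.

Request:
move_arm(series=[[[0,0,1],0,0],[[0,0,2],0,0],[[0,0,3],0,0],[[0,0,4],0,0],[[0,0,5],0,0],[[0,0,5],0,0]])

```text
time_s: 5.78
eef_pos: [582.7, 84.1, 163.7]
ee_rot: [0.0, 0.078, 0.997, -0.0]
force: [-1.6, -2.2, 4.9]
grip_width: 0.002
```

Request:
move_arm(series=[[[0,0,0.8],0,0],[[0,0,1.5],0,0],[[0,0,1.5],0,0],[[0,0,1.5],0,0]])

```text
time_s: 6.28
eef_pos: [582.8, 84.1, 162.4]
ee_rot: [0.0, 0.078, 0.997, -0.0]
force: [-1.4, -2.0, 5.3]
grip_width: 0.0
```

```bash
python3 - <<'E'
from h import *
im,d=ctrl.capture("top"); np.savez("pics/top1.npz",im=im,d=d); cv2.imwrite("pics/top1.png",cv2.resize(im[100:300,130:370],None,fx=3,fy=3)[:,:,::-1])
E
```

```text
(no output)
```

View pics/top1.png

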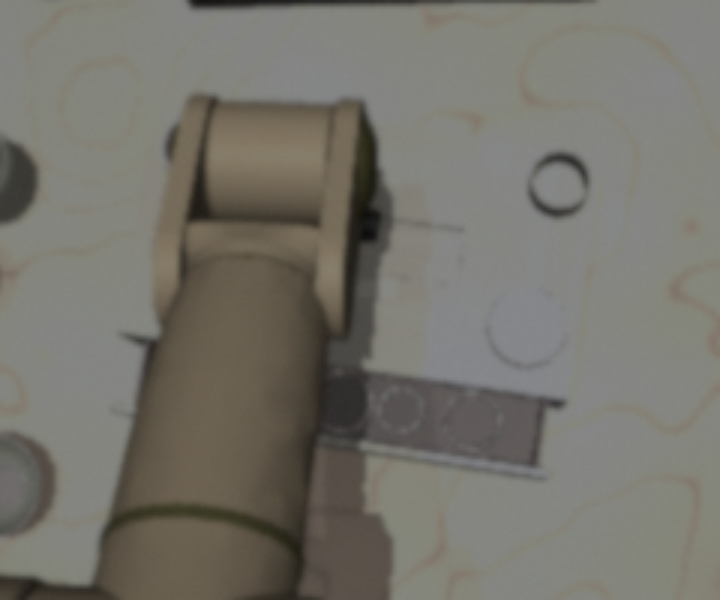

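The drawer has sprung open: the top view shows its inside, with cutters, in front of the case. I'll lift the hand straight up, well clear.

Request:
move_arm(series=[[[0,0,-3],0,0],[[0,0,-9],0,0],[[0,0,-20],0,0],[[0,0,-40],0,0],[[0,0,-70],0,0],[[0,0,-100],0,0],[[0,0,-130],0,0],[[0,0,-145],0,0],[[0,0,-150],0,0],[[0,0,-150],0,0]])

```text
time_s: 7.58
eef_pos: [582.6, 84.3, 311.4]
ee_rot: [-0.001, 0.078, 0.997, 0.0]
force: [-0.4, 0.3, -0.7]
grip_width: 0.003
```

```bash
python3 - <<'E'
from h import *
s,M=T(); print(s["time_s"],s["eef_pos"],s["force"],np.abs(s["dq"]).max())
a=np.load("pics/scene0.npz")
im,d=ctrl.capture("scene"); cv2.imwrite("pics/scene2.png",im[:,:,::-1])
df=cv2.absdiff(im,a["im"]).max(2); cv2.imwrite("pics/diff2.png",np.uint8(df>25)*255)
im,d=ctrl.capture("top"); cv2.imwrite("pics/top2.png",im[:,:,::-1]); W=world(cam("top"),d)
# drawer front top edge: z 75..97, nearer robot than case
u=np.array([.1555,.9878]); x=np.array([.9878,-.1555]); m=(W[...,2]>75)&(W[...,2]<95)
q=W[m][:,:2]-[577.2,45.5]; cx=q@x; cy=q@u; k=(abs(cy)<190)&(cx<-115)&(cx>-190); print("drawer front case x min", np.percentile(cx[k],[2,50,98]),k.sum())
E
```

```text
7.575 [582.55121175  84.29122327 311.43783572] [-0.40428568  0.31514355 -0.74965772] 0.010335385903117859
drawer front case x min [-179.51238036 -175.22349768 -170.84904128] 265
```

View pics/scene2.png

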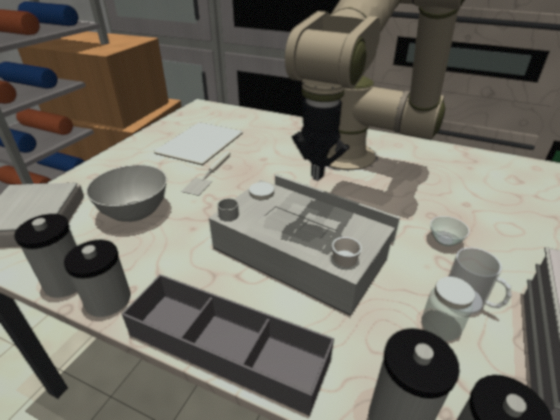

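View pics/diff2.png

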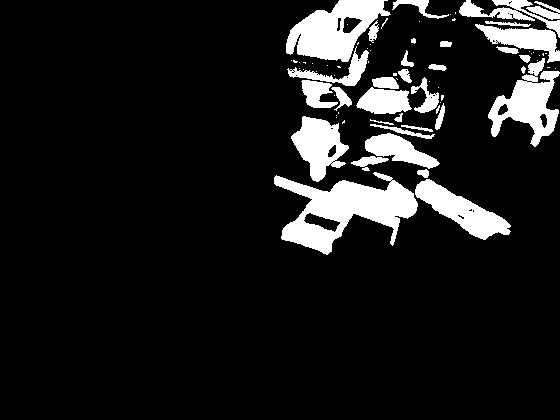

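View pics/top2.png

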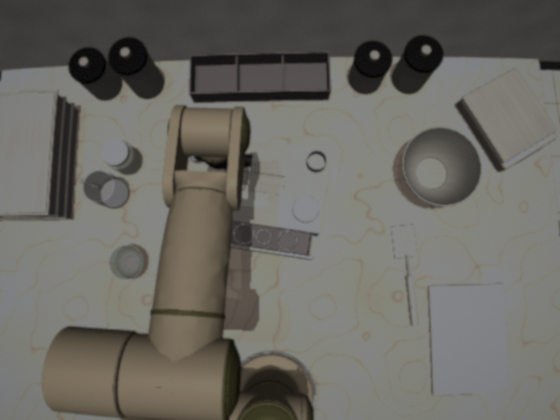

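The scene view shows the drawer front out at about (275–398, 180–225). The only differences from the first picture are the arm, its shadows and the drawer, and the ramekin, lid and cutter haven't moved. The drawer front is about 60–65 mm out, and the hand is about 140 mm above the groove with no force on it.

```bash
python3 -c "
from h import *
print(ctrl.finish_job())"
```

```text
the job is handed in; nothing more can be done
None
```

The drawer sprang open by itself after I pressed the catch, and I've handed the job in with the hand clear. It took about 8 s of the 45 s allowed.

- **Finding the catch:** The seams in the top, scene and wrist pictures put the plate at about y = +39 mm of the case. The views agreed to within 4 mm. I touched the groove floor with closed fingertips at two places. At y ≈ −14 mm it was rigid at 4.6 N, and at y ≈ +39 mm it gave.
- **Pressing it:** I pushed the plate in about 7.4 mm with about 5 N, and the next picture showed the drawer open.
- **Last checks:** After I lifted the hand to about 140 mm above the groove, depth put the drawer front about 60–65 mm out, which is fully open. Nothing but the arm, its shadows and the drawer had changed in the scene picture, and the wrist force was back to about zero.

One reading differed from what was given: the plate was right on its stated force range for giving, but at 7.4 mm deep it read only 5.3 N vertically, slightly below the 6–8 N stated for "right in". I stopped short of the full 8 mm, and no check failed.

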